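Level the plaster board in its turning frame and lock it

ROBOT

A 6-joint arm with a two-finger parallel gripper is mounted at the origin on the work surface. World frame = base frame: x ahead of the robot, y to its left, z up, the work surface at z = 0. Lengths are in m, angles in rad, forces in N, time in s.
With the tool pointing down it reaches from about 0.25 to 0.85 m from the base axis. Payload 12.5 kg.
Tool frame: the origin (TCP) lies on the centre line of the jaws, within the pads' length; the fingertips stand 22 mm ahead of it and the grasp point (between the pads) lies 3 mm ahead of it; z points along the fingers, y is the line along which they close (so a half turn about z gives the same grasp; the last joint's range is limited). The gripper opens to 93 mm and grips with 3 to 60 N. Pads are 15 mm wide; open, the fingers measure 128 mm over their backs; the gripper's body (75 mm by 188 mm) begins 65 mm behind the grasp point.
Start: joints at [1.035, 0.351, 1.652, -0, 1.139, -0.085], TCP at [0.24, 0.495, 0.218] pointing down, gripper open.
Joint ranges: [-2.75, 2.75], [-0.79, 2.1], [0.01, 2.65], [-1.57, 4.71], [0.07, 3.14], [-2.87, 2.87]. Speed limits (rad/s): [2.22, 2.22, 2.79, 3.14, 3.14, 3.14].

INTERFACE

Orientations are given as a unit quaternion [w, x, y, z].
In Python, from cell import env gives the robot as it stands. The module is installed in compiled form; this text tells all that it offers.
- The arm moves only by the shell command python3 -m inch 'ROWS' [OPENING] [FORCE]. ROWS is a JSON object of lists of equal length, an entry for each row: "slide": the shift along the tool's x, y, z in cm, a list of three; "yaw": the turn about the tool's z in degrees. A call has 1 to 10 rows; each row shifts and turns the commanded pose from where the row before left it, along the tool's axes as they then stand; what a row does not reach is not made up. A row lasts 1/8 s, in which the tool goes at most 62.5 mm and 10.7 degrees, less where a joint would pass 70% of its speed; a pose out of reach is approached as far as the arm can. A call with a gripper value outside its range is refused whole. OPENING is the opening, from 0 (shut) to 1 (fully open), set as the call begins (- or left out, the last holds). The fingers move at their own pace and stop on an object; FORCE is the grip in N (left out, the last holds). Time passes only in rows, so rows that do not move let the fingers close. It gives the time, the measured TCP pose, the force, the opening and the grip force at its end, in the units of the state.
- env.state(): the state, without advancing time (a new reading comes with each control period).
- env.snapshot(name): name is "side" or "top"; returns a dict with "img" (480x640x3 uint8, red, green, blue), "range_z" (480x640 float32, m along the optical axis (not along the pixel's ray), 0 where there is no reading), "mtx" (3x3 intrinsics, pixels), "k1" (the pictures are not rectified: a ray, as slopes to the right and down, at radius r is drawn at 1 + k1 r^2 times it, then the intrinsics apply), "eye" and "rotation" of the camera in the world. Camera axes: x right, y down, z forward; pixel columns grow to the right and rows downward; lengths in m; the calibration is good to about 2 mm. A picture is of the moment at which its call begins.
- env.finish_job(): hands the job in; it is judged then, once.
The state is a dict: "clock": time; "joint_positions": joint angles; "joint_velocities": joint speeds; "joint_torque": joint torques, N m; "tcp_pos": TCP position; "tool_rot": TCP orientation; "wrist_force": force on the tool from outside, world axes, zero at the start; "torque": the same for the moment, N m; "gripper_width": finger opening in m; "grasp_force": force on a finger pad.
Only numpy, scipy, OpenCV 4.12 (cv2) and the standard library are available. Lean on these libraries where they do the work, as an engineer would, in place of code of your own. Each camera call takes 0.05 s, during which the arm holds its last target. There are 200 camera calls.

TASK

In the plaster workshop's blue turning frame, the plaster relief board has been left tilted: turn it about its long axis until it is level, face up. Then lock the frame by turning the red knob on top of one of its posts clockwise (seen from above) as far as it goes, about a quarter turn. Leave the black knob on the other post as it is, and let go.

Things in the scene. Friction and masses are not known exactly. Their poses are not given: they have to be found in the camera images.
- frame: The turning frame, fixed: grey base plate 160 x 370 x 12 mm with two blue posts (70 x 68 mm, tops 130 mm above the table), their centres 145 mm either side of the origin along its y axis. Origin: centre of the base plate's underside, on the table; z up, y along the board's long axis, -x side nearer the robot. The board turns about a line along y, 100 mm above the origin.
- board_mid (a point): Middle of the board's top face, 10 mm above the turning axis when level; it turns with the board (x across, y along, z out of the face). The board is a white plaster slab with terracotta relief and aluminium long edges, 130 (x) x 200 (y) x 20 mm, turning about its own middle on pins between the posts.
- board (a joint): Tilt of the board about its long axis, rad: 0 = level, face up; positive = the long edge nearer the robot (frame's -x side) is up, the far one down. Starts at 0.5 to 0.95. Balanced, it stays where it is left (friction 0.25 N m: about 5 N near the edge turns it). No stop at level; end stops at -0.7 and 1.2.
- lock (a joint): Turn of the red lock knob about its vertical axis, rad, growing clockwise seen from above; 0 to 0.25 = loose (start), 1.57 = locked, against its stop. It turns with about 0.05 N m and stays where it is left.
- lock_grip (a point): Red lock knob, on top of either post (which one varies): this point is on its axis, 7 mm below the top of its grip bar and 37 mm above the post's top. The upright bar is 42 mm long (point x), 14 mm thick (point y), 30 mm tall, on a 44 mm disc over a 68 mm dark base disc 6 mm thick. The point turns with the knob; at joint 0 its x is the frame's x.
- drag (a joint): Turn of the black knob on the other post, same shape as the red one (0 to 1.57, clockwise); it starts at 0 to 0.25 and is to be left alone.

How it is judged:
By the outcome, as a careful person would: the job done as asked, in the order asked, and still so for the second after the job is handed in, with the robot touching nothing.
It also fails if it takes over 48 s, if anything falls off the work surface, if the arm or the gripper's body presses on something with over 40 N, if the wrist force passes 120 N, or if a joint passes its speed limit or range.

## Working session

There is one attempt and no reset: what is moved stays moved. The work goes in short steps, Python scripts to look and compute and a shell command to move; the robot and the scene stay as the last step left them, time stands still between calls to the robot, and variables do not carry over. Pictures are saved under pics/ and viewed, at most 10 in all, crops included, and the job is handed in when it is done.

```bash
mkdir -p pics
cat > h.py <<'E'
import numpy as np, cv2
from cell import env
def snap(name,fn=None):
    s=env.snapshot(name)
    if fn: cv2.imwrite('pics/'+fn,cv2.cvtColor(s['img'],cv2.COLOR_RGB2BGR))
    return s
def pts(s):
    K=np.array(s['mtx']); h,w=s['range_z'].shape
    u,v=np.meshgrid(np.arange(w),np.arange(h))
    p=cv2.undistortPoints(np.stack([u,v],-1).reshape(-1,1,2).astype(np.float64),K,np.array([s['k1'],0,0,0.])).reshape(h,w,2)
    z=s['range_z'][...,None]
    c=np.concatenate([p*z,z],-1)
    return c@np.array(s['rotation']).T+np.array(s['eye'])
E
python3 - <<'E'
from h import *
for n in ['top','side']:
    s=snap(n,n+'0.png'); print(n,s['eye'],np.round(s['rotation'],3).tolist(),s['k1'],s['mtx'])
    print((s['range_z']>0).mean())
print(env.state())
E
```

```text
top [0.47627673 0.0249535  0.89915994] [-0.055, 0.709, -0.703, 0.028] 0.030636776064048476 [[590.03957329   0.         313.50693105]
 [  0.         590.03957329 239.97868596]
 [  0.           0.           1.        ]]
0.995830078125
side [ 0.39826377 -0.43329018  0.59251365] [-0.389, 0.905, -0.157, 0.066] 0.00844901375083362 [[463.36465195   0.         319.62348463]
 [  0.         463.36465195 238.43269346]
 [  0.           0.           1.        ]]
0.9959375
{'clock': 0.1, 'joint_positions': array([ 1.03539181e+00,  3.51184787e-01,  1.65234584e+00, -8.22519014e-06,
        1.13912058e+00, -8.46065767e-02]), 'joint_velocities': array([ 0.00032815, -0.00043802, -0.00238038,  0.0002604 ,  0.00010182,
        0.00047766]), 'joint_torque': array([ 1.15938157e-03, -4.98025060e+01, -2.85704952e+01,  7.00399862e-02,
        2.39431002e-02, -2.65031406e-05]), 'tcp_pos': array([0.23944901, 0.49479507, 0.21755936]), 'tool_rot': array([-1.57906812e-04,  2.23493548e-01,  9.74705265e-01, -5.05186289e-04]), 'wrist_force': array([-0.02302653, -0.72313471,  0.21305324]), 'torque': array([-0.03697171,  0.00403909,  0.0716886 ]), 'grasp_force': 0.0, 'gripper_width': 0.09300736539715777}
```

View pics/top0.png

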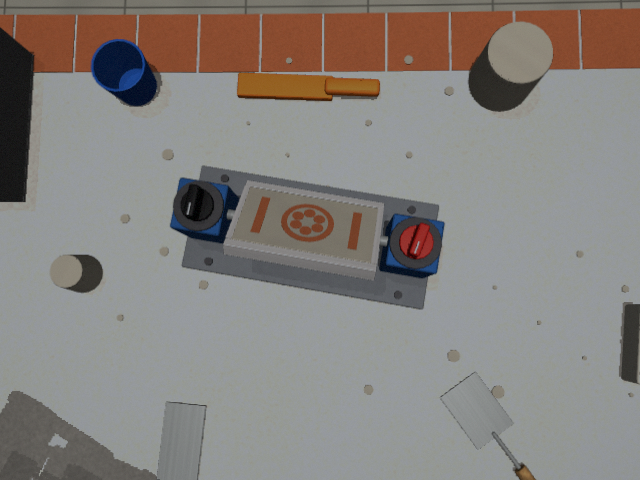

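View pics/side0.png

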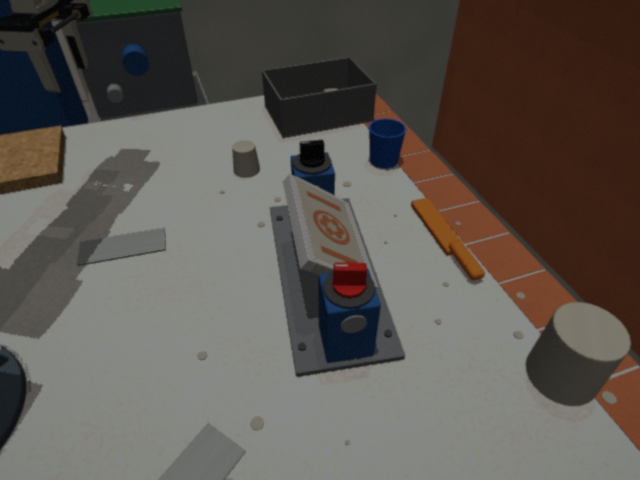

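Top view: the frame is at about (310,237), with the red knob at (416,240), the black knob at (200,204) and the board between them, its near edge at row 265. The side view agrees: the near edge is up and the red knob is at (350,275).

```bash
cat >> h.py <<'E'
def clean(P,m,lo,hi): 
    return P[m&(P[...,2]>lo)&(P[...,2]<hi)]
def measure(names=('top','side'),fn=''):
  for n in names:
    s=snap(n,n+fn+'.png' if fn else None); P=pts(s); hsv=cv2.cvtColor(s['img'],cv2.COLOR_RGB2HSV)
    H,S,V=[hsv[...,i].astype(int) for i in range(3)]
    inb=(P[...,0]>.35)&(P[...,0]<.7)&(P[...,1]>-.25)&(P[...,1]<.25)
    red=((H<6)|(H>174))&(S>190)&(V>80)&inb   # lock
    R=clean(P,red,.135,.25)
    top=np.percentile(R[:,2],95); B=R[R[:,2]>top-.006]
    c,(w,h),a=cv2.minAreaRect((B[:,:2]*1000).astype(np.float32))
    d=np.linalg.svd(B[:,:2]-B[:,:2].mean(0))[2][0]
    print(n,'red bar top',top,'c',np.round(c,1),'wh',w,h,'mean',B.mean(0),'ang deg',np.degrees(np.arctan2(d[1],d[0])),len(B))
    blk=(V<70)&(S<90)&inb; K=clean(P,blk,.15,.25)
    if len(K)>20:
      t=np.percentile(K[:,2],95);K=K[K[:,2]>t-.006]; d=np.linalg.svd(K[:,:2]-K[:,:2].mean(0))[2][0]
      print('  black top',t,K.mean(0),np.degrees(np.arctan2(d[1],d[0])),len(K))
    # board face: terracotta relief
    t=(H>=4)&(H<16)&(S>80)&(S<200)&inb; T=clean(P,t,.04,.2); m=T.mean(0); nn=np.linalg.svd(T-m,full_matrices=False)[2][2]; nn*=np.sign(nn[2])
    print('  relief',m,'normal',nn,len(T),'tilt deg',np.degrees(np.arccos(nn[2])))
E
python3 - <<'E'
from h import *
measure()
E
```

```text
Traceback (most recent call last):
  File "h.py", line 18, in measure
    s=snap(n,n+fn+'.png' if fn else None); P=pts(s); hsv=cv2.cvtColor(s['img'],cv2.COLOR_RGB2HSV)
                                             ~~~^^^
  File "h.py", line 13, in pts
    return c@np.array(s['rotation']).T+np.array(s['eye'])
           ~^~~~~~~~~~~~~~~~~~~~~~~~~~
ValueError: matmul: Input operand 1 has a mismatch in its core dimension 0, with gufunc signature (n?,k),(k,m?)->(n?,m?) (size 4 is different from 3)
```

```bash
sed -i "s/c@np.array(s\['rotation'\]).T/Rot.from_quat(s['rotation'],scalar_first=True).apply(c.reshape(-1,3)).reshape(c.shape)/; 1a from scipy.spatial.transform import Rotation as Rot" h.py
python3 - <<'E'
from h import *
measure()
E
```

```text
top red bar top 0.17493919077989908 c [563.8 -76.6] wh 13.545886039733887 40.51222229003906 mean [ 0.56513463 -0.07718423  0.17306953] ang deg 161.39173839736168 189
  black top 0.17502121153112055 [0.61309774 0.20511002 0.17302655] 85.13208083526571 294
  relief [0.59316685 0.06570152 0.11012435] normal [ 0.60817534 -0.11861652  0.78489036] 1833 tilt deg 38.2894609015711
side red bar top 0.1739854186401359 c [564.  -76.7] wh 13.177419662475586 38.43679428100586 mean [ 0.56603854 -0.07933784  0.17287467] ang deg -14.14615819548674 186
  black top 0.1736125437790384 [0.61255179 0.20610594 0.1719516 ] 171.508053264893 119
  relief [0.59312047 0.06170425 0.10947063] normal [ 0.63814791 -0.10707947  0.76243113] 960 tilt deg 40.32100771084971
```

```bash
python3 -m inch '{"slide":[[-4,-1.9,-0.4],[-4,-1.9,-0.4],[-4,-1.9,-0.4],[-4,-1.9,-0.4],[-4,-1.9,-0.4],[-4,-1.9,0],[-4,-1.9,0],[-4,-1.9,0],[-4,-1.9,0],[-4,-1.9,0]],"yaw":[0,0,0,0,0,0,0,0,0,0]}' 0.8 20
python3 -m inch '{"slide":[[-3.5,-1.6,0],[-3.5,-1.6,0],[-3.0,-1.3,0],[0,0,0],[0,0,0],[0,0,0],[0,0,0],[0,0,0],[0,0,0],[0,0,0]],"yaw":[0,0,0,10,10,10,10,10,10,10]}'
cat >> h.py <<'E'
def where(xy,ang=None):
    st=env.state(); R=Rot.from_quat(st['tool_rot'],scalar_first=True).as_matrix(); p=st['tcp_pos']
    d=np.array([xy[0]-p[0],xy[1]-p[1],0])
    print('tcp',np.round(p,4),'slide cm',np.round(R.T@d*100,2),'tooly ang',np.degrees(np.arctan2(R[1,1],R[0,1])).round(2),'zaxis',R[:,2].round(4),'F',st['wrist_force'].round(2),'w',round(st['gripper_width'],4),'t',st['clock'])
E
python3 - <<'E'
from h import *
where((.588,.0645))
E
```

```text
clock: 1.5
tcp_pos: [0.5176, 0.1485, 0.238]
tool_rot: [-0.0, 0.224, 0.975, 0.0]
wrist_force: [0.1, 0.1, -0.3]
gripper_width: 0.0742
grasp_force: 0.0
clock: 2.75
tcp_pos: [0.5872, 0.0657, 0.2379]
tool_rot: [-0.0, 0.744, 0.668, -0.0]
wrist_force: [-1.2, 0.3, 0.6]
gripper_width: 0.0746
grasp_force: 0.0
tcp [0.5872 0.0657 0.2379] slide cm [-0.11  0.09 -0.  ] tooly ang -6.16 zaxis [-3.e-04 -0.e+00 -1.e+00] F [-1.2   0.35  0.58] w 0.0746 t 2.75
```

```bash
python3 -m inch '{"slide":[[0,0,1],[0,0,2],[0,0,1.5],[0,0,0.5],[0,0,0.5],[0,0,0.5],[0,0,0.5],[0,0,0.5],[0,0,0.5],[0,0,0.5]],"yaw":[4,0,0,0,0,0,0,0,0,0]}'
python3 -m inch '{"slide":[[0,0,0.5],[0,0,0.5],[0,0,0.5],[0,0,0.3],[0,0,0.2],[0,0,0]],"yaw":[0,0,0,0,0,0]}'
```

```text
clock: 4.0
tcp_pos: [0.5873, 0.0657, 0.1577]
tool_rot: [-0.0, 0.765, 0.644, 0.0]
wrist_force: [-0.7, -0.2, -0.2]
gripper_width: 0.0743
grasp_force: 0.0
clock: 4.75
tcp_pos: [0.5875, 0.0658, 0.1383]
tool_rot: [0.0, 0.765, 0.644, 0.0]
wrist_force: [0.1, -0.6, 4.0]
gripper_width: 0.0745
grasp_force: 1.6
```

```bash
python3 -m inch '{"slide":[[0,0,0.2],[0,0,0.2],[0,0,0.1],[0,0,0]],"yaw":[0,0,0,0]}'
python3 - <<'E'
from h import *
measure(fn='1')
E
```

```text
clock: 5.25
tcp_pos: [0.5874, 0.0658, 0.1334]
tool_rot: [0.0, 0.765, 0.644, 0.0]
wrist_force: [-0.8, 0.6, 6.3]
gripper_width: 0.0744
grasp_force: 2.2
top red bar top 0.17500524818499327 c [563.4 -76.5] wh 13.472820281982422 40.14447784423828 mean [ 0.56354439 -0.07596201  0.17295293] ang deg 162.14410011849316 154
  black top 0.17653073991430468 [0.6143158  0.1972414  0.17710182] 98.00299195362318 312
  relief [0.58155372 0.09500616 0.11984811] normal [-0.74602456 -0.1066271   0.65732641] 55 tilt deg 48.90371290986754
side red bar top 0.17394903840947856 c [564.5 -77.2] wh 11.671088218688965 37.42887496948242 mean [ 0.56630178 -0.07949384  0.17285664] ang deg 166.29679106315953 182
  black top 0.24219039740060827 [0.59116924 0.04298989 0.24117762] 167.09161020489384 710
  relief [0.59197989 0.05921117 0.1096345 ] normal [ 0.50187493 -0.05953453  0.86288886] 1151 tilt deg 30.357491668947883
```

View pics/side1.png

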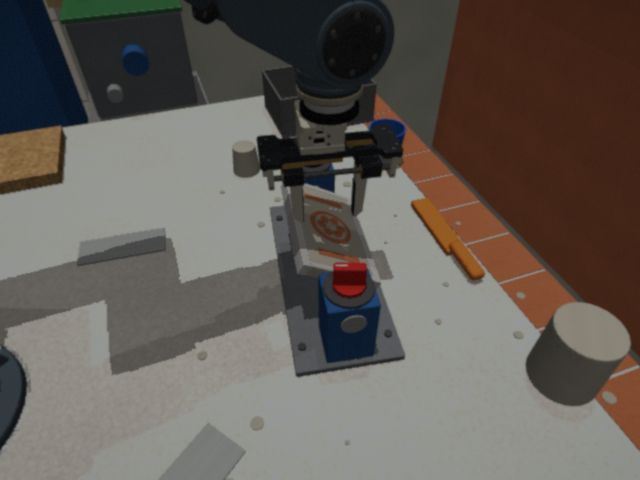

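The side view shows the fingers on either side of the relief, the near one on the near edge at (300,218). The board is flatter than before but maybe not level yet, so I'll keep pressing gently.

```bash
python3 -m inch '{"slide":[[0,0,0.1],[0,0,0.1],[0,0,0]],"yaw":[0,0,0]}'
python3 - <<'E'
from h import *
for n in ('side','top'):
    s=snap(n); P=pts(s); a=np.radians(-10); c=np.array([.588,.0645])
    d=P[...,:2]-c; X=d@[np.cos(a),np.sin(a)]; Y=d@[-np.sin(a),np.cos(a)]; Z=P[...,2]
    for y0,y1 in((-.09,-.05),(-.05,-.02),(.03,.09)):
        m=(abs(X)<.05)&(Y>y0)&(Y<y1)&(Z>.05)&(Z<.16)
        if m.sum()>50:
            k=np.polyfit(X[m],Z[m],1); r=abs(Z[m]-np.polyval(k,X[m]))<.004; k=np.polyfit(X[m][r],Z[m][r],1); print(n,y0,m.sum(),r.sum(),'tilt rad',-k[0],'z0',k[1])
E
```

```text
clock: 5.72
tcp_pos: [0.5873, 0.0658, 0.1314]
tool_rot: [0.0, 0.765, 0.644, 0.0]
wrist_force: [-2.5, 0.5, 6.7]
gripper_width: 0.0743
grasp_force: 2.4
side -0.09 914 914 tilt rad 0.48479350684727396 z0 0.11107627249326643
side -0.05 843 843 tilt rad 0.4881461535318326 z0 0.11069784554692959
side 0.03 971 971 tilt rad 0.49308524687112104 z0 0.11030921278898782
top -0.09 215 214 tilt rad 0.48697126342185604 z0 0.11114878827262573
top -0.05 117 117 tilt rad 0.4897040166205355 z0 0.11109126349969302
top 0.03 53 53 tilt rad 0.3630746852401668 z0 0.11353092877640283
```

Run:
```python
from h import *
s=snap('side'); i=s['img'][120:300,230:410,::-1]; cv2.imwrite('pics/c1.png',cv2.resize(i,(600,600),interpolation=cv2.INTER_CUBIC))
```

```text
(no output)
```

View pics/c1.png

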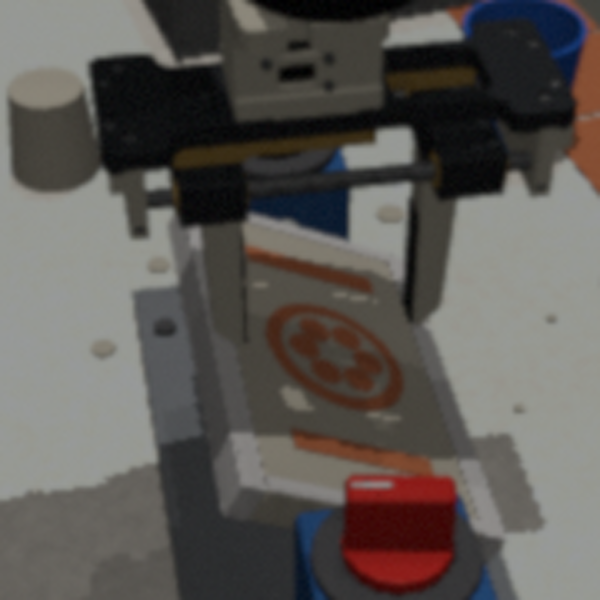

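The crop shows the near finger standing on the face just inside the near edge at (235,340), and the tilt is still 0.49. The tips seem to sit higher than the text says, so I'll press on and measure the tilt as I go.

```bash
cat >> h.py <<'E'
def tilt():
  for n in ('side','top'):
    s=snap(n); P=pts(s); a=np.radians(-10); c=np.array([.588,.0645])
    d=P[...,:2]-c; X=d@[np.cos(a),np.sin(a)]; Y=d@[-np.sin(a),np.cos(a)]; Z=P[...,2]
    for y0,y1 in((-.09,-.05),(-.05,-.02),(.03,.09)):
        m=(abs(X)<.05)&(Y>y0)&(Y<y1)&(Z>.05)&(Z<.16)
        if m.sum()>50:
            k=np.polyfit(X[m],Z[m],1); r=abs(Z[m]-np.polyval(k,X[m]))<.004; k=np.polyfit(X[m][r],Z[m][r],1); print(n,y0,m.sum(),r.sum(),'tilt rad',round(-np.arctan(k[0]),4),'z0',k[1].round(4))
    if n=='side':  # fingertips: points with |Y|<.02 well above face
        for sg in(-1,1):
            m=(abs(Y-.0)<.025)&(X*sg>.03)&(X*sg<.075)&(Z<.17)&(Z>.112+X*k[0]+.004)
            if m.sum()>20: print('finger',sg,'minz',np.percentile(Z[m],3).round(4),'X',np.percentile(X[m],[5,95]).round(4),'Y',np.median(Y[m]).round(4),m.sum())
E
python3 -m inch '{"slide":[[0,0,0.3],[0,0,0.3],[0,0,0.3],[0,0,0.3],[0,0,0]],"yaw":[0,0,0,0,0]}'
python3 -c "
from h import *
tilt()"
```

```text
clock: 6.5
tcp_pos: [0.587, 0.0658, 0.119]
tool_rot: [-0.0, 0.765, 0.644, -0.0]
wrist_force: [-1.6, 0.8, 3.2]
gripper_width: 0.0745
grasp_force: 1.2
side -0.09 1051 1051 tilt rad 0.2091 z0 0.1099
side -0.05 899 899 tilt rad 0.2122 z0 0.1097
side 0.03 1023 1023 tilt rad 0.2133 z0 0.1096
finger -1 minz 0.1286 X [-0.0533 -0.0388] Y -0.0077 248
finger 1 minz 0.1217 X [0.0362 0.0506] Y -0.0069 318
top -0.09 282 279 tilt rad 0.2034 z0 0.1098
top -0.05 77 77 tilt rad 0.2219 z0 0.1101
```

```bash
python3 -m inch '{"slide":[[0,0,0.3],[0,0,0.2],[0,0,0.2],[0,0,0]],"yaw":[0,0,0,0]}'
python3 -c "
from h import *
tilt()"
```

```text
clock: 7.1
tcp_pos: [0.5867, 0.0659, 0.1119]
tool_rot: [-0.001, 0.765, 0.644, -0.0]
wrist_force: [-2.3, 0.4, 3.3]
gripper_width: 0.0747
grasp_force: 1.5
side -0.09 1142 1142 tilt rad 0.0545 z0 0.1095
side -0.05 939 939 tilt rad 0.0552 z0 0.1094
side 0.03 1057 1057 tilt rad 0.0553 z0 0.1094
finger -1 minz 0.1208 X [-0.0542 -0.0392] Y -0.0076 293
finger 1 minz 0.1168 X [0.036  0.0506] Y -0.0069 357
top -0.09 319 318 tilt rad 0.0542 z0 0.1098
top -0.05 59 59 tilt rad 0.0544 z0 0.1096
```

```bash
python3 -m inch '{"slide":[[0,0,0.1],[0,0,0.1],[0,0,0]],"yaw":[0,0,0]}'
python3 -c "
from h import *
tilt()"
```

```text
clock: 7.58
tcp_pos: [0.5867, 0.0658, 0.11]
tool_rot: [-0.001, 0.765, 0.644, -0.001]
wrist_force: [-4.6, 1.6, 5.2]
gripper_width: 0.0746
grasp_force: 3.1
side -0.09 1168 1168 tilt rad 0.0093 z0 0.1095
side -0.05 937 937 tilt rad 0.0106 z0 0.1094
side 0.03 1069 1069 tilt rad 0.0111 z0 0.1094
finger -1 minz 0.1188 X [-0.0543 -0.0392] Y -0.0077 304
finger 1 minz 0.1178 X [0.036  0.0506] Y -0.0071 355
top -0.09 328 327 tilt rad 0.0146 z0 0.1097
top -0.05 55 55 tilt rad 0.0117 z0 0.1096
```

```bash
python3 -m inch '{"slide":[[0,0,0.05],[0,0,0],[0,0,-0.5],[0,0,-1.5],[0,0,-2.0],[0,0,-3],[0,0,-3],[0,0,-1],[0,0,0]],"yaw":[0,0,0,0,0,0,0,0,0]}'
python3 -c "
from h import *
tilt(); measure(); where((.5637,-.0767))"
```

```text
clock: 8.8
tcp_pos: [0.5874, 0.0657, 0.2198]
tool_rot: [0.0, 0.765, 0.644, 0.0]
wrist_force: [-0.2, -0.0, -1.0]
gripper_width: 0.0745
grasp_force: 0.0
side -0.09 1173 1173 tilt rad 0.0011 z0 0.1095
side -0.05 946 946 tilt rad 0.0029 z0 0.1095
side 0.03 1386 1386 tilt rad 0.0037 z0 0.1094
top -0.05 628 625 tilt rad 0.0104 z0 0.1099
top 0.03 341 340 tilt rad -0.0092 z0 0.1099
top red bar top 0.1746590960019176 c [563.7 -76.4] wh 13.672800064086914 40.4492301940918 mean [ 0.56315514 -0.07560486  0.17254167] ang deg 161.71061178781673 145
  relief [0.58607644 0.05789738 0.11018299] normal [-0.00438037 -0.00380649  0.99998316] 222 tilt deg 0.3325003361956785
side red bar top 0.17397978411952125 c [564.  -78.2] wh 10.60664176940918 37.4929084777832 mean [ 0.56594072 -0.0797243   0.17287621] ang deg -14.884629288188236 173
  black top 0.24757234614800877 [0.58562851 0.05767286 0.24558107] 170.84920711084334 120
  relief [0.58743705 0.06054575 0.11082064] normal [0.02060706 0.02052914 0.99957686] 1438 tilt deg 1.666839751642331
tcp [0.5868 0.0657 0.2184] slide cm [-1.442e+01  1.500e-01  1.000e-02] tooly ang -9.83 zaxis [-1.9e-03 -1.0e-04 -1.0e+00] F [0.91 0.53 0.34] w 0.0745 t 9.0
```

The board is level to within 0.01 rad. Next I'll go above the red knob and turn the fingers across its bar.

```bash
python3 -m inch '{"slide":[[-3,0.15,0],[-4,0,0],[-4,0,0],[-3.4,0,0],[0,0,0],[0,0,0],[0,0,0],[0,0,0],[0,0,0],[0,0,0]],"yaw":[0,0,0,0,-10,-10,-10,-10,-10,-10]}' 0.5 20
python3 -m inch '{"slide":[[0,0,0],[0,0,0],[0,0,0],[0,0,0]],"yaw":[-10,-10,-3,0]}'
python3 - <<'E'
from h import *
where((.5637,-.0767))
s=snap('side'); P=pts(s); m=(np.linalg.norm(P[...,:2]-[.5637,-.0767],axis=-1)<.07)&(P[...,2]>.18)&(P[...,2]<.26)
ys,xs=np.nonzero(m); print('lowest above knob',np.sort(P[...,2][m])[:10].round(4))
cv2.imwrite('pics/c2.png',cv2.resize(s['img'][150:330,260:440,::-1],(600,600),interpolation=cv2.INTER_CUBIC))
E
```

```text
clock: 10.25
tcp_pos: [0.5639, -0.0764, 0.2187]
tool_rot: [-0.001, 0.338, 0.941, -0.0]
wrist_force: [-0.4, 0.9, 0.3]
gripper_width: 0.0464
grasp_force: 0.0
clock: 10.75
tcp_pos: [0.5639, -0.0764, 0.2188]
tool_rot: [-0.001, 0.147, 0.989, 0.0]
wrist_force: [-0.1, -0.3, 0.3]
gripper_width: 0.0465
grasp_force: 0.0
tcp [ 0.5639 -0.0764  0.2188] slide cm [ 0.01 -0.03  0.  ] tooly ang 73.14 zaxis [-1.1e-03  2.0e-04 -1.0e+00] F [-0.11 -0.29  0.27] w 0.0465 t 10.75
lowest above knob [0.2211 0.2215 0.223  0.2237 0.226  0.2265 0.2271 0.2274 0.2277 0.2279]
```

View pics/c2.png

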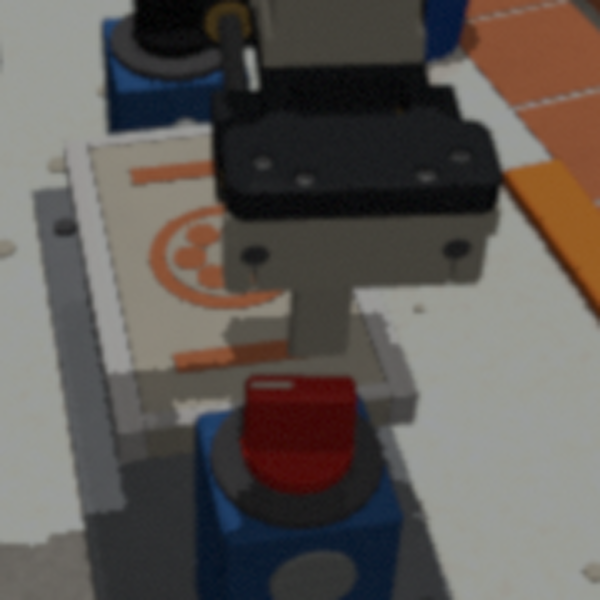

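The crop shows the gripper centred over the red knob with the board level. The fingertips are at about TCP height (z 0.221), so I'll lower the TCP to about 0.150.

```bash
python3 -m inch '{"slide":[[0,0,1.5],[0,0,2],[0,0,1.4],[0,0,0.5],[0,0,0.5],[0,0,0.5],[0,0,0.4],[0,0,0]],"yaw":[0,0,0,0,0,0,0,0]}'
python3 -m inch '{"slide":[[0,0,0],[0,0,0],[0,0,0],[0,0,0],[0,0,0],[0,0,0]],"yaw":[0,0,0,0,0,0]}' 0 25
```

```text
clock: 11.8
tcp_pos: [0.5641, -0.0764, 0.1514]
tool_rot: [-0.0, 0.146, 0.989, 0.0]
wrist_force: [0.3, 0.1, -0.4]
gripper_width: 0.0469
grasp_force: 0.0
clock: 12.55
tcp_pos: [0.5642, -0.0761, 0.1517]
tool_rot: [0.0, 0.146, 0.989, 0.0]
wrist_force: [-0.1, 5.3, 2.2]
gripper_width: 0.0135
grasp_force: 24.7
```

```bash
python3 -m inch '{"slide":[[0,0,0],[0,0,0],[0,0,0],[0,0,0],[0,0,0],[0,0,0],[0,0,0],[0,0,0],[0,0,0],[0,0,0]],"yaw":[8,8,8,8,8,8,8,8,8,0]}'
python3 -c "
from h import *
where((.5637,-.0767)); print(env.state()['torque'])"
python3 -m inch '{"slide":[[0,0,0],[0,0,0],[0,0,0],[0,0,0]],"yaw":[4,4,2,0]}'
python3 -c "
from h import *
where((.5637,-.0767)); print(env.state()['torque'])"
```

```text
clock: 13.8
tcp_pos: [0.5641, -0.0761, 0.1516]
tool_rot: [-0.0, 0.7, 0.715, 0.0]
wrist_force: [-0.4, 5.2, 2.7]
gripper_width: 0.0143
grasp_force: 24.8
tcp [ 0.5641 -0.0761  0.1516] slide cm [-0.06 -0.04 -0.  ] tooly ang 1.22 zaxis [-1.e-04  5.e-04 -1.e+00] F [-0.4   5.19  2.7 ] w 0.0143 t 13.8
[ 0.89547175  0.2095387  -0.03397105]
clock: 14.3
tcp_pos: [0.5641, -0.0761, 0.1516]
tool_rot: [-0.0, 0.758, 0.652, 0.0]
wrist_force: [0.1, 5.3, 2.2]
gripper_width: 0.0138
grasp_force: 24.8
tcp [ 0.5641 -0.0761  0.1516] slide cm [-0.06 -0.03 -0.  ] tooly ang -8.66 zaxis [-1.e-04  5.e-04 -1.e+00] F [0.12 5.25 2.24] w 0.0138 t 14.3
[0.96647905 0.21023398 0.03850995]
```

```bash
for k in 1; do python3 -m inch '{"slide":[[0,0,0],[0,0,0],[0,0,0]],"yaw":[1.5,1.5,0]}'; done | head -1
python3 -c "
from h import *
where((.5637,-.0767)); print(env.state()['torque'])"
python3 -m inch '{"slide":[[0,0,0],[0,0,0],[0,0,0]],"yaw":[1.5,1.5,0]}' | head -1
python3 -c "
from h import *
where((.5637,-.0767)); print(env.state()['torque']); measure(('side',))"
```

```text
clock: 14.68
tcp [ 0.5641 -0.0764  0.1516] slide cm [-0.04 -0.03  0.  ] tooly ang -11.77 zaxis [-1.e-04 -1.e-04 -1.e+00] F [-2.38  4.87  3.8 ] w 0.0138 t 14.675
[0.81519083 0.35317321 0.55843852]
clock: 15.05
tcp [ 0.5641 -0.0767  0.1516] slide cm [-0.01 -0.04  0.  ] tooly ang -14.87 zaxis [-1.e-04 -4.e-04 -1.e+00] F [-3.22  2.71  5.03] w 0.0146 t 15.05
[0.37744872 0.59133331 0.6565808 ]
side red bar top 0.17431404371628992 c [565.3 -77.5] wh 38.82734298706055 9.003260612487793 mean [ 0.5640232  -0.08332771  0.1732911 ] ang deg -105.18639624804158 119
  black top 0.24957512508859495 [ 0.56242842 -0.10259109  0.24744761] 168.96223041414908 343
  relief [0.56898262 0.02668189 0.12019685] normal [0.59984325 0.21838159 0.76973863] 420 tilt deg 39.66957589239126
```

Torque jumped from 0.04 to over 0.55 N m as the tool reached the frame's x direction, so the knob is on its stop. Release and retreat.

```bash
python3 -m inch '{"slide":[[0,0,0],[0,0,0],[0,0,0],[0,0,0],[0,0,-0.5],[0,0,-1.5],[0,0,-3],[0,0,-4],[0,0,-4],[0,0,-2]],"yaw":[0,0,0,0,0,0,0,0,0,0]}' 0.6
python3 -m inch '{"slide":[[2,-4,0],[2,-5,0],[2,-5,0],[2,-5,0],[0,-4,0],[0,0,0]],"yaw":[0,0,0,0,0,0]}'
python3 -c "
from h import *
tilt(); measure(fn='9')"
```

```text
clock: 16.35
tcp_pos: [0.5646, -0.0765, 0.3051]
tool_rot: [0.002, 0.792, 0.61, 0.001]
wrist_force: [-0.3, 0.1, -0.9]
gripper_width: 0.0559
grasp_force: 0.0
clock: 17.1
tcp_pos: [0.3608, 0.0604, 0.3028]
tool_rot: [0.001, 0.792, 0.611, 0.001]
wrist_force: [0.0, 1.0, -0.2]
gripper_width: 0.0557
grasp_force: 0.0
side -0.09 1177 1176 tilt rad 0.004 z0 0.1095
side -0.05 943 943 tilt rad 0.0027 z0 0.1094
side 0.03 1403 1403 tilt rad 0.0033 z0 0.1094
top -0.09 2193 2188 tilt rad 0.0025 z0 0.1098
top -0.05 1631 1622 tilt rad 0.0026 z0 0.1098
top 0.03 3196 3189 tilt rad 0.0036 z0 0.1097
top red bar top 0.175039045597691 c [564.3 -76.8] wh 41.0400505065918 14.19145679473877 mean [ 0.56459443 -0.07810238  0.17287867] ang deg -99.76266236665658 191
  black top 0.1750883214381433 [0.61310844 0.20812213 0.17302936] 169.4494625447916 304
  relief [0.58760361 0.0665146  0.11077964] normal [ 0.00413157 -0.0166955   0.99985208] 2525 tilt deg 0.9854853151225942
side red bar top 0.17390015937126263 c [564.5 -77.9] wh 37.78884506225586 13.178980827331543 mean [ 0.56294151 -0.08168394  0.17291884] ang deg -94.47934893876266 193
  black top 0.17366367174511238 [0.61183697 0.20602402 0.17190657] 172.0314865976658 119
  relief [0.58730877 0.06261127 0.11144411] normal [0.01328208 0.02185992 0.99967281] 1355 tilt deg 1.4657114130018543
```

View pics/side9.png

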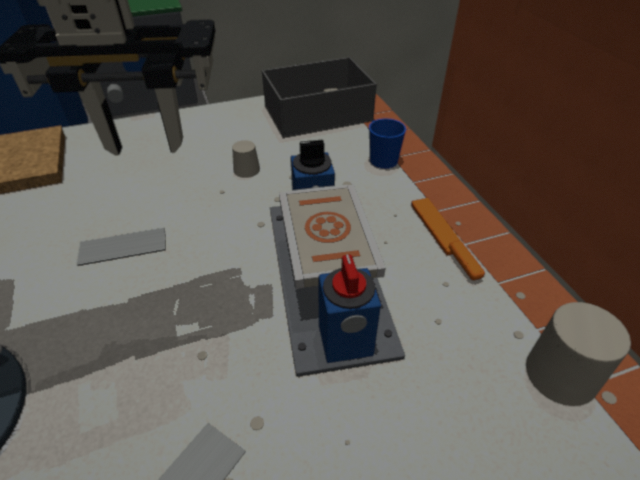

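The side view shows the board level at (328,230), the red bar at (349,270) turned along the frame's y axis (-99.8°, frame -100°), and the black knob at (312,150) unchanged. The arm is clear.

```bash
python3 -c "
from cell import env
print(env.finish_job())"
```

```text
the job is handed in; nothing more can be done
None
```

The job is handed in: the board is level face up (measured tilt about 0.003 rad), the red knob is turned clockwise to its stop, the black knob is untouched, and the arm is clear, with the clock at about 17 s of the 48 s allowed.

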